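# Thread the stirrer shaft through its two guide bushes

## Robot

A 7-joint arm with a two-finger parallel gripper is mounted at the origin on a cart in front of the work surface, level with it; the furniture and walls round the work are solid. World frame = base frame: x ahead of the robot, y to its left, z up, the work surface at z = 0. Lengths are in m, angles in rad, forces in N, time in s.
With the tool pointing down it reaches from about 0.4 to 0.85 m from the base axis. Payload 4.5 kg.
Tool frame: the origin (TCP) lies midway between the tips of the shut fingers; the grasp point (between the pads) lies 19 mm behind it; z points along the fingers, y is the line along which they close (so a half turn about z gives the same grasp; the last joint's range is limited). The gripper opens to 88 mm and grips with 3 to 60 N. Pads are 18 mm wide; open, the fingers measure 123 mm over their backs; the gripper's body (75 mm by 187 mm) begins 45 mm behind the grasp point.
Start: joints at [-1.219, 0.689, -0.195, 1.565, 0.157, 0.902, -0.215], TCP at [0.195, 0.594, 0.239] pointing down, gripper open.
Joint ranges: [-3.01, 3.01], [-0.46, 2.08], [-1.47, 1.51], [0.13, 2.56], [-1, 4.14], [0.04, 2.09], [-2.66, 2.66]. Speed limits (rad/s): [2.57, 2.57, 3.14, 3.14, 3.14, 3.14, 3.14].

## Interface

Orientations are given as a unit quaternion [x, y, z, w].
In Python, from plant import get_state, viewer, workorder gives the robot as it stands. The module is installed in compiled form; this text tells all that it offers.
- The arm moves only by the tool step_arm, never from a script. Its argument "motion" is a list of rows, each an object of numbers: "wx", "wy", "wz": the turn, a rotation vector about the tool's x, y, z each as a share of 180 degrees, from -1 to 1; "dx", "dy", "dz": the shift along the tool's x, y, z each as a share of 8 cm, from -1 to 1; "claw": the finger opening in mm, from 0 to 88.1. A call has 1 to 8 rows; each row is the pose to reach, as a shift and turn from the pose commanded when the call began, along the tool's axes at that moment, turning the shorter way round; what a row does not reach only later rows make up. A row lasts 1/10 s, in which the tool goes at most 50 mm and 8.59 degrees, less where a joint would pass 70% of its speed; a pose out of reach is approached as far as the arm can. A call with a number of a shift or a turn outside -1 to 1 is refused whole. A call with a gripper value outside its range is refused whole. The fingers move at their own pace and stop on an object; "force" is the grip in N (left out, the last holds). Time passes only in rows, so rows that repeat a pose let the fingers close. It gives the time, the measured TCP pose, the force, the opening and the grip force at its end, in the units of the state.
- get_state(): the state, without advancing time (a new reading comes with each control period).
- viewer.snapshot(name): name is "scene" or "side" or "wrist"; returns (picture, depth): 400x640x3 uint8, red, green, blue; 400x640 float32, m along the optical axis (not along the pixel's ray), 0 where there is no reading.
- viewer.calibration(name): a dict with "vfov" (degrees; the focal length in pixels is half the picture's height over the tangent of half this angle, whatever the lens; pixels are square), "cx", "cy" (the principal point, pixels), "dist_coeffs" ([k1, k2, p1, p2, k3] as OpenCV has them; the pictures are not rectified), "extrinsics" (4x4, takes a point from camera to world coordinates). Camera axes: x right, y down, z forward; pixel columns grow to the right and rows downward; lengths in m; the calibration is good to about 2 mm. A picture is of the moment at which its call begins: read the wrist's pose just before it. calibration takes no time and is no camera call; for the wrist camera it gives the pose at the moment of the call.
- workorder.finish_job(): hands the job in; it is judged then, once.
The state is a dict: "clock": time; "q": joint angles; "qd": joint speeds; "joint_torque": joint torques, N m; "tool_pos": TCP position; "eef_rot": TCP orientation; "contact_force": force on the tool from outside, world axes, zero at the start; "moment": the same for the moment, N m; "opening": opening from 0.0 (shut) to 1.0 (fully open); "finger_force": force on a finger pad.
Only numpy, scipy, OpenCV 4.12 (cv2) and the standard library are available. Lean on these libraries where they do the work, as an engineer would, in place of code of your own. Each camera call takes 0.05 s, during which the arm holds its last target. There are 200 camera calls.

## Task

Get the small stirring stand ready for its drive: swing the bearing arm round until it comes to its stop over the covered beaker, take the longer of the two stirrer shafts out of the rack by its grip sleeve, and lower it through the bush in the arm and on through the bush in the cover until its lower end hangs about a centimetre and a half above the bottom of the beaker. Finish while still holding the shaft there, upright, still and clear of the glass, so that the drive can be clamped on. Do not knock the beaker, and leave the short shaft and the other things on the bench where they are.

Things in the scene. Friction and masses are not known exactly. Their poses are not given: they have to be found in the camera images.
- stand: fixed stirring stand: grey base plate 140 x 96 x 8 mm (x, y, z), upright 12 mm column 155 mm high, glass beaker (73 mm wide, 96 mm high) under a white cover, swinging bearing arm above it. Origin at the centre of its underside; z up. Its x points from beaker to column (to the robot's right): bushes and beaker on x = -27 mm, column on x = +43 mm, both y = 0; its -y side faces the robot
- lower_bush (a point): centre of the mouth of the lower bush, a white boss (29 mm across) on the middle of the beaker's cover, 116 mm above the bench; vertical through bore 14 mm in diameter and 12 mm long, the mouth countersunk to 20 mm across over the top 4 mm
- upper_bush (a point): centre of the mouth of the upper bush, a brass ring in the free end of the bearing arm (the arm's end is 33 mm across), 148 mm above the bench; vertical through bore 14 mm in diameter and 18 mm long, the mouth countersunk to 20 mm across over the top 4 mm. It stands 70 mm from the arm's pivot and lies exactly over the cover's bush when the arm is at its stop
- pivot_axis (a point): point on the arm's pivot axis, the vertical column of the stand, 139 mm above the bench, half-way up the arm (the arm occupies heights 130 to 148 mm: hub 27 mm across on the column, bar 12 mm wide, ring 33 mm across at the end; the clamp and cover below reach to 119 mm)
- bearing_arm (a joint): angle of the bearing arm about the column, rad: 0 at its stop, its bush over the cover's bush (arm along the stand's -x); grows up to 1.4 as it is swung towards the robot (the stand's -y side), counterclockwise from above. Stiff pivot, stays where it is left: a push of about 3 to 4 N on its end moves it
- long_shaft_grip (a point): centre of the grip sleeve of the long stirrer shaft (to be used): an upright steel rod 10 mm in diameter with a ringed aluminium sleeve 16 mm in diameter, 52 mm long, on its upper end; 186 mm long in all, 0.12 kg. On its axis (z up), 160 mm above its lower end, 26 mm below its top. It stands loosely upright in an outer hole of the rack, its lower end 8 mm above the bench
- long_shaft_tip (a point): centre of the lower end of the long shaft (end chamfered to 7 mm across); z points up along the shaft
- short_shaft_grip (a point): centre of the grip sleeve of the short shaft (not to be used), like the long one but 125 mm long in all, this point 99 mm above its lower end; in the other outer hole of the rack
- shaft_rack: white plastic rack, fixed: block 44 x 96 mm (x, y), 48 mm high, on a foot 48 x 100 x 8 mm, with three holes 12 mm in diameter and 40 mm deep at y = -28, 0 and +28 mm, the middle one empty; origin at the centre of its underside, z up. Either shaft may stand at either end
- vessel_floor (a point): point on the inner bottom of the beaker below the bushes, 12 mm above the bench
- vessel: the glass beaker of the stand, 73 mm across and 96 mm high, origin at the centre of its underside, 8 mm above the bench
- septa_tin: a bystander, round tin 62 mm across and 30 mm high between stand and rack; origin at the centre of its underside
- vial_std: a bystander, small capped vial 27 mm across and 62 mm high between tin and stand; origin at the centre of its underside
- tweezers: a bystander, flat steel tweezers 112 mm long lying at the right, beyond the timer; origin at the centre of its underside
- timer: a bystander, bench timer 58 x 73 x 38 mm to the right of the rack; origin at the centre of its underside
- instrument_front (a point): point low on the front of a tall fixed instrument (0.47 m high) behind the strip of bench between rack and stand, to keep clear of: it fills world x > 0.515 m for y = 0.065 to 0.30 m and x > 0.58 m as far as y = 0.39 m; pass in front of it, nearer the robot. Never moves
- cabinet_corner (a point): front left corner of a tall fixed cabinet (0.57 m) at the right, to keep clear of: it fills world x > 0.51 m for y < -0.385 m, and a thin tray of it hangs 0.54 m above the bench at x > 0.575 m, y = -0.21 to -0.09 m. Never moves

How it is judged:
By the outcome, as a careful person would: the job done as asked, in the order asked, and still so for the second after the job is handed in, while the arm keeps its last pose, push and grip.
It also fails if it takes over 72 s, if anything falls off the work surface, if the arm or the gripper's body presses on something with over 40 N, if the wrist force passes 120 N, or if a joint passes its speed limit or range.

## Working session

There is one attempt and no reset: what is moved stays moved. The work goes in short steps, Python scripts to look and compute and a tool call to move; the robot and the scene stay as the last step left them, time stands still between calls to the robot, and variables do not carry over. Pictures are saved under pics/ and viewed, at most 11 in all, crops included, and the job is handed in when it is done.

Besides the shell and the picture viewer there is one more tool, called by a JSON object that holds its "op" and its "data", one argument or row to a line. step_arm: Moves the arm, as the interface text tells. Shift numbers are shares of 8 cm and turn numbers shares of 180 degrees, none past 1 either way. Its arguments: {"type":"object","properties":{"motion":{"type":"array","items":{"type":"object","properties":{"wx":{"type":"number","minimum":-1,"maximum":1},"wy":{"type":"number","minimum":-1,"maximum":1},"wz":{"type":"number","minimum":-1,"maximum":1},"dx":{"type":"number","minimum":-1,"maximum":1},"dy":{"type":"number","minimum":-1,"maximum":1},"dz":{"type":"number","minimum":-1,"maximum":1},"claw":{"type":"number"}}}},"force":{"type":"number"}},"required":["motion"]}

```bash
mkdir -p pics
cat > h.py <<'E'
import numpy as np, cv2
from plant import get_state, viewer, workorder
from scipy.spatial.transform import Rotation as R
def K(c):
    f=200/np.tan(np.radians(c['vfov'])/2); return np.array([[f,0,c['cx']],[0,f,c['cy']],[0,0,1.]])
def rays(c,uv):
    p=cv2.undistortPoints(np.array(uv,float).reshape(-1,1,2),K(c),np.array(c['dist_coeffs'],float)).reshape(-1,2)
    return np.c_[p,np.ones(len(p))]
def onplane(c,uv,z):
    T=np.array(c['extrinsics']); d=rays(c,uv)@T[:3,:3].T; o=T[:3,3]
    return o+d*((z-o[2])/d[:,2])[:,None]
def pt(c,uv,dep):
    T=np.array(c['extrinsics']); return (rays(c,uv)*np.array(dep).reshape(-1,1))@T[:3,:3].T+T[:3,3]
def cloud(c,d):
    v,u=np.mgrid[0:400,0:640]; return pt(c,np.c_[u.ravel(),v.ravel()],d.ravel()).reshape(400,640,3)
def proj(c,P):
    T=np.linalg.inv(np.array(c['extrinsics'])); r,_=cv2.Rodrigues(T[:3,:3])
    return cv2.projectPoints(np.array(P,float).reshape(-1,1,3),r,T[:3,3],K(c),np.array(c['dist_coeffs'],float))[0].reshape(-1,2)
def snap(n,f):
    c=viewer.calibration(n); im,d=viewer.snapshot(n); cv2.imwrite('pics/%s.png'%f,im[...,::-1]); np.savez('pics/%s.npz'%f,im=im,d=d); return c,im,d
def world2tool(dp):
    s=get_state(); return R.from_quat(s['eef_rot']).inv().apply(dp)/0.08
E
python3 - <<'E'
from h import *
print(get_state())
for n in ('scene','side','wrist'):
    c,im,d=snap(n,n+'0'); print(n,np.round(c['extrinsics'],3).tolist(),c['vfov'],c['dist_coeffs'],(d>0).mean())
a=[cv2.imread('pics/%s0.png'%n) for n in('scene','side')]
cv2.imwrite('pics/both.png',cv2.resize(np.vstack(a),(480,600)))
E
```

```text
{'clock': 0.0, 'q': array([-1.21916983,  0.68998074, -0.1945433 ,  1.56630611,  0.15731261,
        0.90250459, -0.21509706]), 'qd': array([ 0.00048745,  0.00014834,  0.00019455, -0.00189621, -0.00086008,
        0.002113  , -0.00029747]), 'joint_torque': array([ 1.28112475e-06, -5.27551889e+01, -1.26672529e+00, -1.53426075e+01,
       -5.26136812e-02,  6.44539236e-03,  1.65593460e-04]), 'tool_pos': array([0.19515631, 0.59310215, 0.23792291]), 'eef_rot': array([ 1.58189322e-01,  9.87408388e-01, -8.98219517e-04, -8.22017145e-05]), 'contact_force': array([ 0.34408879, -0.05508792,  0.75902172]), 'moment': array([ 0.00247625, -0.01274217, -0.0174052 ]), 'finger_force': 0.0, 'opening': 1.0031237643192132}
scene [[0.624, -0.43, 0.653, -0.423], [-0.781, -0.317, 0.538, -0.733], [-0.025, -0.845, -0.534, 0.901], [0.0, 0.0, 0.0, 1.0]] 44.256117910648534 [-0.00396367  0.          0.          0.          0.        ] 0.99591015625
side [[-0.885, -0.303, 0.354, 0.102], [-0.466, 0.554, -0.69, 0.825], [0.013, -0.776, -0.631, 0.855], [0.0, 0.0, 0.0, 1.0]] 51.98169197733061 [-0.04728994  0.          0.          0.          0.        ] 0.99600390625
wrist [[0.313, 0.902, 0.298, 0.118], [0.95, -0.297, -0.1, 0.618], [-0.002, 0.314, -0.949, 0.384], [0.0, 0.0, 0.0, 1.0]] 67.1735882024522 [-0.04648861  0.          0.          0.          0.        ] 0.996015625
```

View pics/scene0.png

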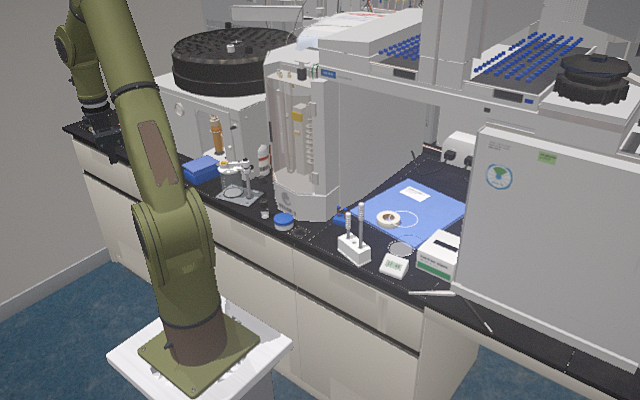

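View pics/side0.png

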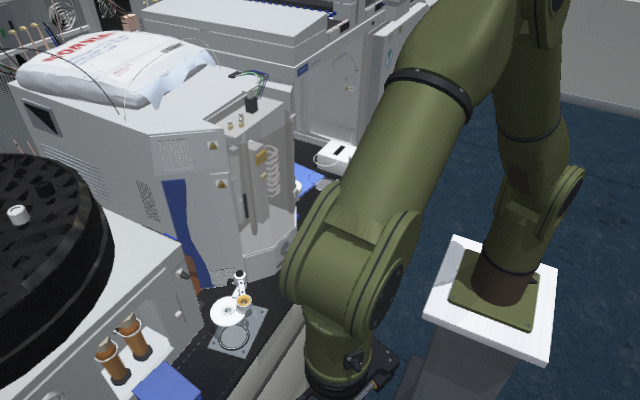

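The scene view shows the rack around (353,248), with the long shaft at (362,225) and the short one at (348,225). The stand is around (238,185), and in the side view around (238,320), with the arm ring near (243,300). Next I'll take enlarged crops and depth readings.

Run:
```python
from h import *
S=np.load('pics/scene0.npz');D=np.load('pics/side0.npz')
A=S['im'][190:280,325:425];B=S['im'][140:230,190:290];C=D['im'][255:365,195:285]
f=lambda a:cv2.resize(a,(400,360),interpolation=cv2.INTER_CUBIC)
g=np.vstack([np.hstack([f(A),f(B)]),]); 
C=cv2.resize(C,(360,440)[0:2],interpolation=cv2.INTER_CUBIC)[:240] if 0 else cv2.resize(D['im'][260:320,180:300],(480,240),interpolation=cv2.INTER_CUBIC)
C=np.hstack([C,np.zeros((240,320,3),np.uint8)])
cv2.imwrite('pics/crop1.png',np.vstack([g,C])[...,::-1])
c=viewer.calibration('scene');P=cloud(c,S['d'])
c2=viewer.calibration('side');Q=cloud(c2,D['d'])
# long/short shaft points: clouds in region above 0.06 m
for nm,P_,box in(('scene',P,(190,280,325,425)),('scene-stand',P,(140,215,200,275)),('side-stand',Q,(255,365,195,285))):
    r=P_[box[0]:box[1],box[2]:box[3]].reshape(-1,3)
    for lo,hi in((.04,.052),(.06,.1),(.1,.125),(.126,.135),(.137,.155),(.16,.2)):
        m=(r[:,2]>lo)&(r[:,2]<hi)&(r[:,0]<.66)&(r[:,0]>.3)
        if m.sum()>3: print(nm,lo,hi,m.sum(),np.round(np.median(r[m],0),3),np.round(r[m].min(0),3),np.round(r[m].max(0),3))
```

```text
scene 0.04 0.052 446 [ 0.494 -0.087  0.046] [ 0.459 -0.286  0.04 ] [0.66  0.073 0.052]
scene 0.06 0.1 308 [0.575 0.065 0.077] [ 0.476 -0.281  0.06 ] [0.66  0.075 0.099]
scene 0.1 0.125 171 [ 0.568 -0.114  0.108] [ 0.476 -0.227  0.1  ] [0.642 0.072 0.124]
scene 0.126 0.135 30 [ 0.494 -0.073  0.131] [ 0.479 -0.127  0.126] [0.561 0.063 0.135]
scene 0.137 0.155 26 [ 0.48  -0.124  0.148] [ 0.476 -0.13   0.139] [ 0.486 -0.114  0.154]
scene 0.16 0.2 69 [ 0.481 -0.124  0.18 ] [ 0.473 -0.131  0.161] [ 0.491 -0.114  0.195]
scene-stand 0.04 0.052 307 [0.612 0.598 0.048] [0.469 0.24  0.04 ] [0.66  0.706 0.052]
scene-stand 0.06 0.1 697 [0.59  0.454 0.08 ] [0.468 0.238 0.06 ] [0.66  0.711 0.1  ]
scene-stand 0.1 0.125 435 [0.586 0.448 0.11 ] [0.474 0.274 0.1  ] [0.66  0.692 0.125]
scene-stand 0.126 0.135 124 [0.591 0.451 0.131] [0.465 0.278 0.126] [0.66  0.546 0.135]
scene-stand 0.137 0.155 314 [0.584 0.437 0.145] [0.464 0.273 0.137] [0.659 0.544 0.155]
scene-stand 0.16 0.2 91 [0.592 0.45  0.168] [0.553 0.259 0.16 ] [0.633 0.511 0.199]
side-stand 0.04 0.052 334 [0.552 0.349 0.046] [0.478 0.2   0.04 ] [0.659 0.48  0.052]
side-stand 0.06 0.1 1233 [0.57  0.342 0.079] [0.477 0.217 0.06 ] [0.66 0.48 0.1 ]
side-stand 0.1 0.125 1275 [0.529 0.433 0.109] [0.475 0.271 0.1  ] [0.66  0.482 0.125]
side-stand 0.126 0.135 84 [0.535 0.373 0.131] [0.464 0.335 0.126] [0.659 0.443 0.135]
side-stand 0.137 0.155 363 [0.496 0.409 0.145] [0.465 0.362 0.137] [0.66  0.443 0.155]
```

View pics/crop1.png

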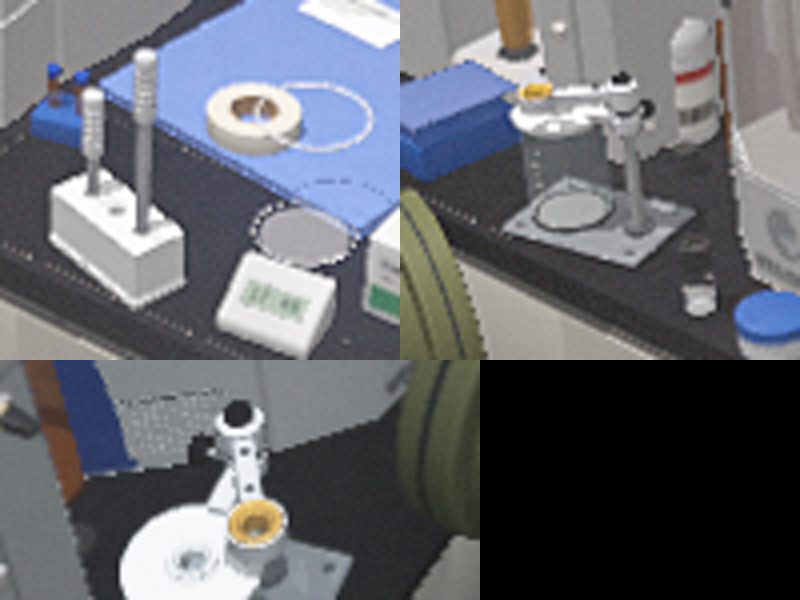

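Run:
```python
from h import *
c=viewer.calibration('scene');s=viewer.calibration('side')
r=lambda a:np.round(a,4).tolist()
print('upper side',r(onplane(s,[[244.5,300.5]],.148)),'scene',r(onplane(c,[[223.75,162.8]],.148)))
print('lower side',r(onplane(s,[[228.2,310.5]],.116)))
print('long top',r(onplane(c,[[361.5,203]],.194)),'short top',r(onplane(c,[[348.2,213]],.133)))
print('long at rack top',r(onplane(c,[[360.3,247.5]],.048)))
# brass mask in side
D=np.load('pics/side0.npz')['im'].astype(int);S=np.load('pics/scene0.npz')['im'].astype(int)
for im,cc,b in((D,s,(280,320,225,265)),(S,c,(150,180,210,240))):
    a=im[b[0]:b[1],b[2]:b[3]];m=(a[...,0]-a[...,2]>60)
    v,u=np.nonzero(m);print(m.sum(),u.mean()+b[2],v.mean()+b[0],r(onplane(cc,[[(u.min()+u.max())/2+b[2],(v.min()+v.max())/2+b[0]]],.147)))
```

```text
upper side [[0.4767, 0.4274, 0.148]] scene [[0.4775, 0.4184, 0.148]]
lower side [[0.5089, 0.4475, 0.116]]
long top [[0.4856, -0.121, 0.194]] short top [[0.4998, -0.0677, 0.133]]
long at rack top [[0.4826, -0.1223, 0.048]]
96 243.19791666666666 299.65625 [[0.4807, 0.4273, 0.147]]
34 222.35294117647058 159.52941176470588 [[0.5023, 0.4573, 0.147]]
```

Estimates: lower bush (0.509,0.447), arm ring (0.477,0.425), so the arm is about 0.56 rad from its stop. The long shaft is near (0.483,-0.122). I'll move toward the stand with the fingers closed.

{"op": "step_arm", "data": {
  "motion": [
    {"dx": -0.6,"dy": -0.5,"wz": -0.04,"claw": 0},
    {"dx": -1,"dy": -1,"wz": -0.09,"claw": 0},
    {"dx": -1,"dy": -1,"wz": -0.13,"claw": 0},
    {"dx": -1,"dy": -1,"wz": -0.17,"claw": 0},
    {"dx": -1,"dy": -1,"wz": -0.205,"claw": 0},
    {"dx": -1,"dy": -1,"wz": -0.205,"claw": 0}
  ]
}}

```text
$.motion[0]: bad value
```

{"op": "step_arm", "data": {
  "motion": [
    {"dx": -0.5,"dy": -0.4,"claw": 0},
    {"dx": -0.9,"dy": -0.8,"claw": 0},
    {"dx": -0.9,"dy": -0.8,"claw": 0}
  ]
}}

```text
$.motion[0]: bad value
```

{"op": "step_arm", "data": {
  "motion": [
    {"dx": -0.3,"dy": -0.3,"claw": 0},
    {"dx": -0.6,"dy": -0.7,"claw": 0},
    {"dx": -0.6,"dy": -0.7,"claw": 0},
    {"dx": -0.6,"dy": -0.7,"claw": 0}
  ]
}}

```text
$.motion[0]: bad value
```

Run:
```python
from h import *
s=get_state();print(s['tool_pos'],R.from_quat(s['eef_rot']).as_matrix().round(3).tolist(),s['contact_force'],s['q'].round(2))
c,im,d=snap('wrist','w1'); print(np.round(c['extrinsics'],4).tolist())
```

```text
[0.1951666  0.59323334 0.23810495] [[-0.95, 0.312, -0.0], [0.312, 0.95, -0.001], [-0.0, -0.001, -1.0]] [0.12787367 0.08902093 0.45441474] [-1.22  0.69 -0.19  1.57  0.16  0.9  -0.22]
[[0.3132, 0.9018, 0.2977, 0.1178], [0.9497, -0.2968, -0.0998, 0.6177], [-0.0017, 0.3139, -0.9494, 0.3844], [0.0, 0.0, 0.0, 1.0]]
```

View pics/w1.png

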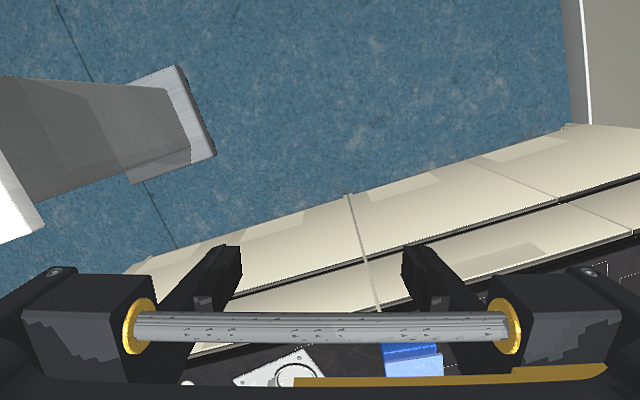

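The moves were refused, apparently because every row needs all its keys. The wrist view shows the fingers at the bottom of the picture, around (220,270) and (425,270), with the stand at (290,375) below them.

{"op": "step_arm", "data": {
  "force": 20,
  "motion": [
    {"dx": -0.6,"dy": -0.5,"dz": 0,"wx": 0,"wy": 0,"wz": -0.04,"claw": 0},
    {"dx": -1,"dy": -1,"dz": 0,"wx": 0,"wy": 0,"wz": -0.09,"claw": 0},
    {"dx": -1,"dy": -1,"dz": 0,"wx": 0,"wy": 0,"wz": -0.13,"claw": 0},
    {"dx": -1,"dy": -1,"dz": 0,"wx": 0,"wy": 0,"wz": -0.17,"claw": 0},
    {"dx": -1,"dy": -1,"dz": 0,"wx": 0,"wy": 0,"wz": -0.205,"claw": 0},
    {"dx": -1,"dy": -1,"dz": 0,"wx": 0,"wy": 0,"wz": -0.205,"claw": 0}
  ]
}}

```text
clock: 0.8
tool_pos: [0.2465, 0.4924, 0.2386]
eef_rot: [-0.162, 0.987, 0.0, -0.0]
contact_force: [-0.8, 0.3, 0.6]
opening: 0.48
finger_force: 0.0
```

{"op": "step_arm", "data": {
  "motion": [
    {"dx": -0.5,"dy": -0.4,"dz": 0,"wx": 0,"wy": 0,"wz": 0,"claw": 0},
    {"dx": -0.9,"dy": -0.8,"dz": 0,"wx": 0,"wy": 0,"wz": 0,"claw": 0},
    {"dx": -0.9,"dy": -0.8,"dz": 0,"wx": 0,"wy": 0,"wz": 0,"claw": 0}
  ]
}}

```text
clock: 1.1
tool_pos: [0.3429, 0.4504, 0.238]
eef_rot: [-0.155, 0.988, -0.002, 0.002]
contact_force: [0.8, -1.2, -0.4]
opening: 0.207
finger_force: 0.0
```

{"op": "step_arm", "data": {
  "motion": [
    {"dx": -0.4,"dy": -0.4,"dz": 0,"wx": 0,"wy": 0,"wz": 0,"claw": 0},
    {"dx": -0.9,"dy": -0.75,"dz": 0,"wx": 0,"wy": 0,"wz": 0,"claw": 0},
    {"dx": -0.9,"dy": -0.75,"dz": 0,"wx": 0,"wy": 0,"wz": 0,"claw": 0},
    {"dx": -0.9,"dy": -0.75,"dz": 0,"wx": 0,"wy": 0,"wz": 0,"claw": 0}
  ]
}}

```text
clock: 1.5
tool_pos: [0.423, 0.4209, 0.2383]
eef_rot: [-0.16, 0.987, -0.0, -0.0]
contact_force: [-1.1, 0.2, 0.9]
opening: 0.006
finger_force: 0.0
```

Run:
```python
from h import *
s=get_state();print(s['tool_pos'],s['contact_force'])
c,im,d=snap('side','s2'); c,im2,d=snap('wrist','w2');c,im3,d=snap('scene','c2')
A=cv2.resize(im[240:360,160:340],(540,360),interpolation=cv2.INTER_CUBIC)
B=cv2.resize(im3[130:230,170:300],(260,200))
b=cv2.resize(im2[200:],(384,120)) if 0 else cv2.resize(im2,(384,240))
o=np.zeros((600,800,3),np.uint8);o[:360,:540]=A;o[360:,:384]=b;o[:200,540:]=B
cv2.imwrite('pics/m2.png',o[...,::-1])
```

```text
[0.4230226  0.4209386  0.23827842] [-1.09689167  0.23511621  0.92055773]
```

View pics/m2.png

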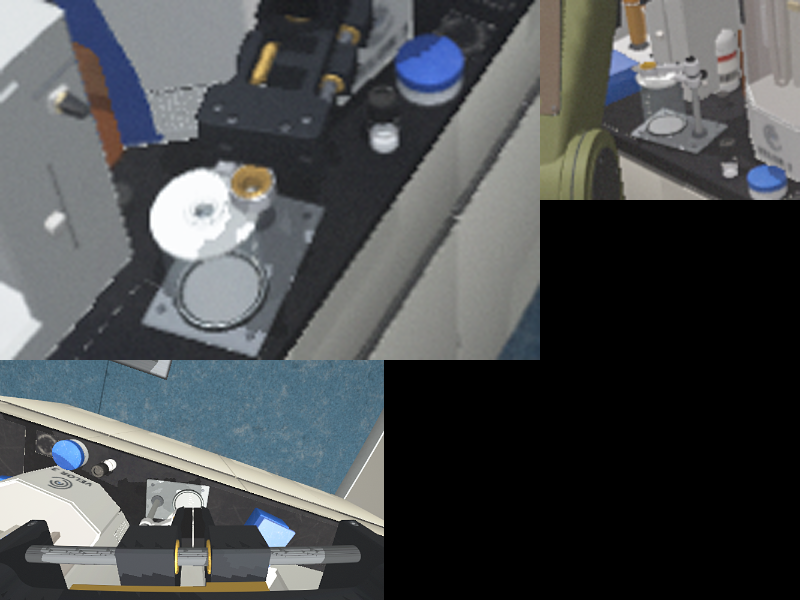

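The side crop shows the brass ring at (243.5,300.7) in full pixels, confirming the ring near (0.478,0.425). The lower bush is at (228,310), and the closed fingers are on the robot's side of the ring with nothing touching. Next I'll lower beside the ring.

{"op": "step_arm", "data": {
  "motion": [
    {"dx": 0,"dy": 0,"dz": 0.3,"wx": 0,"wy": 0,"wz": 0,"claw": 0},
    {"dx": 0,"dy": 0,"dz": 0.7,"wx": 0,"wy": 0,"wz": 0,"claw": 0},
    {"dx": 0,"dy": 0,"dz": 0.7,"wx": 0,"wy": 0,"wz": 0,"claw": 0}
  ]
}}

```text
clock: 1.95
tool_pos: [0.4192, 0.4201, 0.1796]
eef_rot: [-0.164, 0.987, -0.002, -0.003]
contact_force: [-0.3, -0.3, -0.7]
opening: 0.003
finger_force: 0.0
```

{"op": "step_arm", "data": {
  "motion": [
    {"dx": 0,"dy": 0,"dz": 0.3,"wx": 0,"wy": 0,"wz": 0,"claw": 0},
    {"dx": 0,"dy": 0,"dz": 0.57,"wx": 0,"wy": 0,"wz": 0,"claw": 0},
    {"dx": 0,"dy": 0,"dz": 0.57,"wx": 0,"wy": 0,"wz": 0,"claw": 0},
    {"dx": 0,"dy": 0,"dz": 0.57,"wx": 0,"wy": 0,"wz": 0,"claw": 0}
  ]
}}

```text
clock: 2.35
tool_pos: [0.422, 0.4224, 0.1383]
eef_rot: [-0.163, 0.987, 0.0, 0.0]
contact_force: [-0.6, -0.6, 0.4]
opening: 0.005
finger_force: 0.0
```

{"op": "step_arm", "data": {
  "motion": [
    {"dx": -0.1,"dy": -0.08,"dz": 0,"wx": 0,"wy": 0,"wz": 0,"claw": 0},
    {"dx": -0.2,"dy": -0.08,"dz": 0,"wx": 0,"wy": 0,"wz": 0,"claw": 0},
    {"dx": -0.27,"dy": -0.08,"dz": 0,"wx": 0,"wy": 0,"wz": 0,"claw": 0},
    {"dx": -0.33,"dy": -0.08,"dz": 0,"wx": 0,"wy": 0,"wz": 0,"claw": 0},
    {"dx": -0.38,"dy": -0.08,"dz": 0,"wx": 0,"wy": 0,"wz": 0,"claw": 0},
    {"dx": -0.43,"dy": -0.08,"dz": 0,"wx": 0,"wy": 0,"wz": 0,"claw": 0},
    {"dx": -0.48,"dy": -0.08,"dz": 0,"wx": 0,"wy": 0,"wz": 0,"claw": 0}
  ]
}}

```text
clock: 3.05
tool_pos: [0.4576, 0.4296, 0.1372]
eef_rot: [-0.164, 0.987, 0.001, -0.002]
contact_force: [-6.6, 1.8, 2.7]
opening: 0.007
finger_force: 3.2
```

{"op": "step_arm", "data": {
  "motion": [
    {"dx": -0.05,"dy": 0,"dz": 0,"wx": 0,"wy": 0,"wz": 0,"claw": 0},
    {"dx": -0.1,"dy": 0,"dz": 0,"wx": 0,"wy": 0,"wz": 0,"claw": 0},
    {"dx": -0.13,"dy": 0,"dz": 0,"wx": 0,"wy": 0,"wz": 0,"claw": 0},
    {"dx": -0.16,"dy": 0,"dz": 0,"wx": 0,"wy": 0,"wz": 0,"claw": 0},
    {"dx": -0.19,"dy": 0,"dz": 0,"wx": 0,"wy": 0,"wz": 0,"claw": 0}
  ]
}}

```text
clock: 3.55
tool_pos: [0.4737, 0.4331, 0.1368]
eef_rot: [-0.163, 0.987, 0.0, -0.001]
contact_force: [-5.4, 0.6, 0.6]
opening: 0.004
finger_force: 2.1
```

{"op": "step_arm", "data": {
  "motion": [
    {"dx": -0.03,"dy": 0,"dz": 0,"wx": 0,"wy": 0,"wz": 0,"claw": 0},
    {"dx": -0.06,"dy": 0,"dz": 0,"wx": 0,"wy": 0,"wz": 0,"claw": 0},
    {"dx": -0.08,"dy": 0,"dz": 0,"wx": 0,"wy": 0,"wz": 0,"claw": 0},
    {"dx": -0.1,"dy": 0,"dz": 0,"wx": 0,"wy": 0,"wz": 0,"claw": 0}
  ]
}}

```text
clock: 3.95
tool_pos: [0.4811, 0.4363, 0.1369]
eef_rot: [-0.163, 0.987, 0.001, -0.001]
contact_force: [-5.3, 1.8, -1.3]
opening: 0.009
finger_force: 2.2
```

{"op": "step_arm", "data": {
  "motion": [
    {"dx": -0.02,"dy": 0,"dz": 0,"wx": 0,"wy": 0,"wz": 0,"claw": 0},
    {"dx": -0.04,"dy": 0,"dz": 0,"wx": 0,"wy": 0,"wz": 0,"claw": 0}
  ]
}}

```text
clock: 4.15
tool_pos: [0.4841, 0.4374, 0.1369]
eef_rot: [-0.163, 0.987, 0.001, -0.001]
contact_force: [-5.1, 0.8, 0.3]
opening: 0.004
finger_force: 2.1
```

Run:
```python
from h import *
s=get_state();print(s['tool_pos'],s['contact_force'])
c,im,d=snap('side','s3')
a=im[270:330,215:265].astype(int);m=(a[...,0]-a[...,2]>60);v,u=np.nonzero(m);print(m.sum(),np.median(u)+215,np.median(v)+270,onplane(c,[[(u.min()+u.max())/2+215,(v.min()+v.max())/2+270]],.147))
cv2.imwrite('pics/s3c.png',cv2.resize(im[270:330,190:270],(640,480),interpolation=cv2.INTER_CUBIC)[...,::-1])
```

```text
[0.48412789 0.43737768 0.13689782] [-5.14489241  0.82268231  0.34408967]
53 222.0 292.0 [[0.51465302 0.41304847 0.147     ]]
```

View pics/s3c.png

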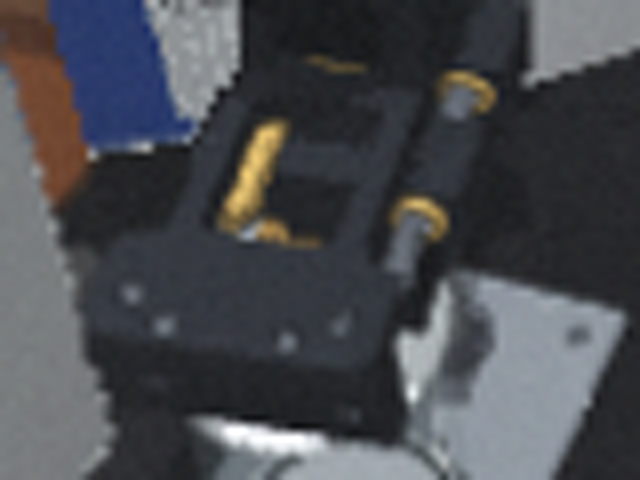

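The gripper hides the ring, with its body at (240,350) in the crop. The force is still about 5 N, so the arm is still moving. I'll push on until the force rises.

{"op": "step_arm", "data": {
  "motion": [
    {"dx": -0.02,"dy": 0,"dz": 0,"wx": 0,"wy": 0,"wz": 0,"claw": 0},
    {"dx": -0.04,"dy": 0,"dz": 0,"wx": 0,"wy": 0,"wz": 0,"claw": 0}
  ]
}}

```text
clock: 4.4
tool_pos: [0.4873, 0.4383, 0.1369]
eef_rot: [-0.163, 0.987, 0.001, -0.001]
contact_force: [-4.4, 1.3, -0.9]
opening: 0.005
finger_force: 2.0
```

{"op": "step_arm", "data": {
  "motion": [
    {"dx": -0.02,"dy": 0,"dz": 0,"wx": 0,"wy": 0,"wz": 0,"claw": 0},
    {"dx": -0.04,"dy": 0,"dz": 0,"wx": 0,"wy": 0,"wz": 0,"claw": 0}
  ]
}}

```text
clock: 4.6
tool_pos: [0.4892, 0.4389, 0.1368]
eef_rot: [-0.163, 0.987, 0.0, -0.002]
contact_force: [-9.7, -0.1, 3.2]
opening: 0.005
finger_force: 4.4
```

Force is rising; one more small push to confirm the stop.

{"op": "step_arm", "data": {
  "motion": [
    {"dx": -0.02,"dy": 0,"dz": 0,"wx": 0,"wy": 0,"wz": 0,"claw": 0},
    {"dx": -0.03,"dy": 0,"dz": 0,"wx": 0,"wy": 0,"wz": 0,"claw": 0}
  ]
}}

```text
clock: 4.8
tool_pos: [0.4893, 0.439, 0.1367]
eef_rot: [-0.163, 0.987, -0.001, -0.004]
contact_force: [-12.0, -1.7, 5.6]
opening: 0.008
finger_force: 6.2
```

At the stop: the tool has stopped advancing while the force rises. Backing off, then rising.

{"op": "step_arm", "data": {
  "motion": [
    {"dx": 0.2,"dy": 0,"dz": 0,"wx": 0,"wy": 0,"wz": 0,"claw": 0},
    {"dx": 0.6,"dy": 0,"dz": 0,"wx": 0,"wy": 0,"wz": 0,"claw": 0},
    {"dx": 1,"dy": -0.1,"dz": -0.3,"wx": 0,"wy": 0,"wz": 0,"claw": 20},
    {"dx": 1,"dy": -0.5,"dz": -0.8,"wx": 0,"wy": 0,"wz": 0,"claw": 40},
    {"dx": 1,"dy": -1,"dz": -1,"wx": 0,"wy": 0,"wz": 0,"claw": 40},
    {"dx": 1,"dy": -1,"dz": -1,"wx": 0,"wy": 0,"wz": 0,"claw": 40}
  ]
}}

```text
clock: 5.4
tool_pos: [0.4495, 0.3314, 0.2196]
eef_rot: [-0.158, 0.987, -0.002, 0.003]
contact_force: [0.3, -0.2, -0.9]
opening: 0.346
finger_force: 0.0
```

Run:
```python
from h import *
s=get_state();print(s['tool_pos'],s['contact_force'])
c,im,d=snap('side','s4')
a=im[280:330,205:265].astype(int);m=(a[...,0]-a[...,2]>60);m=cv2.morphologyEx(m.astype(np.uint8),cv2.MORPH_OPEN,np.ones((2,2)))
v,u=np.nonzero(m);print(m.sum(),u.min()+205,u.max()+205,v.min()+280,v.max()+280)
A=im[270:330,190:270]
c,im3,d=snap('scene','c4')
B=im3[140:200,190:270]
cv2.imwrite('pics/s4c.png',np.hstack([cv2.resize(x,(400,300),interpolation=cv2.INTER_CUBIC) for x in(A,B)])[...,::-1])
```

```text
[0.44949973 0.33136475 0.21955748] [ 0.33915117 -0.1588956  -0.85242901]
89 220 232 296 305
```

View pics/s4c.png

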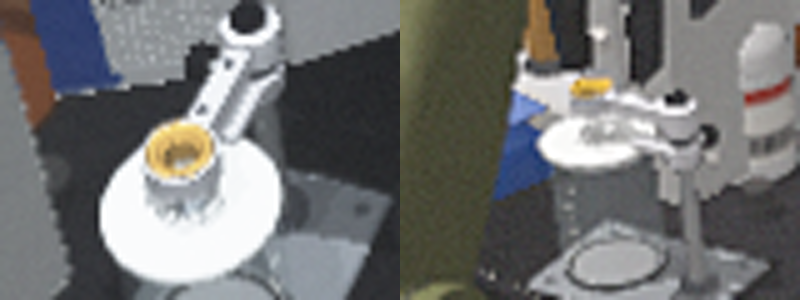

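The arm now lies over the cover. The ring is at side pixel (225.8,299.4) and scene pixel (227.6,156). Heading for the rack, in front of the instrument.

{"op": "step_arm", "data": {
  "motion": [
    {"dx": 0.5,"dy": -0.2,"dz": -0.1,"wx": 0,"wy": 0,"wz": 0.04,"claw": 40},
    {"dx": 0.95,"dy": -0.7,"dz": -0.3,"wx": 0,"wy": 0,"wz": 0.08,"claw": 40},
    {"dx": 0.95,"dy": -1,"dz": -0.5,"wx": 0,"wy": 0,"wz": 0.103,"claw": 40},
    {"dx": 0.95,"dy": -1,"dz": -0.5,"wx": 0,"wy": 0,"wz": 0.103,"claw": 40}
  ]
}}

```text
clock: 5.9
tool_pos: [0.3985, 0.2348, 0.2581]
eef_rot: [0.001, 1.0, -0.001, 0.001]
contact_force: [0.4, 0.1, 0.0]
opening: 0.454
finger_force: 0.0
```

{"op": "step_arm", "data": {
  "motion": [
    {"dx": 0,"dy": -0.6,"dz": 0,"wx": 0,"wy": 0,"wz": 0,"claw": 40},
    {"dx": 0,"dy": -1,"dz": 0,"wx": 0,"wy": 0,"wz": 0,"claw": 40}
  ]
}}

```text
clock: 6.1
tool_pos: [0.3981, 0.1576, 0.2565]
eef_rot: [-0.003, 1.0, 0.0, 0.0]
contact_force: [-0.4, -0.4, 0.1]
opening: 0.452
finger_force: 0.0
```

{"op": "step_arm", "data": {
  "motion": [
    {"dx": 0,"dy": -0.6,"dz": 0,"wx": 0,"wy": 0,"wz": 0,"claw": 40},
    {"dx": 0,"dy": -1,"dz": 0,"wx": 0,"wy": 0,"wz": 0,"claw": 40}
  ]
}}

```text
clock: 6.3
tool_pos: [0.3984, 0.0764, 0.2564]
eef_rot: [-0.002, 1.0, 0.0, -0.0]
contact_force: [-0.3, -1.0, -0.2]
opening: 0.454
finger_force: 0.0
```

{"op": "step_arm", "data": {
  "motion": [
    {"dx": 0,"dy": -0.6,"dz": 0,"wx": 0,"wy": 0,"wz": 0,"claw": 40},
    {"dx": 0,"dy": -1,"dz": 0,"wx": 0,"wy": 0,"wz": 0,"claw": 40},
    {"dx": 0,"dy": -1,"dz": 0,"wx": 0,"wy": 0,"wz": 0,"claw": 40}
  ]
}}

```text
clock: 6.6
tool_pos: [0.3988, -0.0057, 0.2563]
eef_rot: [0.001, 1.0, -0.001, -0.001]
contact_force: [0.4, 0.0, -0.4]
opening: 0.453
finger_force: 0.0
```

{"op": "step_arm", "data": {
  "motion": [
    {"dx": -0.2,"dy": -0.5,"dz": 0,"wx": 0,"wy": 0,"wz": 0,"claw": 40},
    {"dx": -0.5,"dy": -0.75,"dz": 0,"wx": 0,"wy": 0,"wz": 0,"claw": 40},
    {"dx": -0.5,"dy": -0.75,"dz": 0,"wx": 0,"wy": 0,"wz": 0,"claw": 40}
  ]
}}

```text
clock: 6.9
tool_pos: [0.4429, -0.0632, 0.2567]
eef_rot: [-0.0, 1.0, 0.0, 0.002]
contact_force: [-0.1, 0.7, -0.3]
opening: 0.455
finger_force: 0.0
```

{"op": "step_arm", "data": {
  "motion": [
    {"dx": -0.3,"dy": -0.5,"dz": 0,"wx": 0,"wy": 0,"wz": 0,"claw": 40},
    {"dx": -0.56,"dy": -0.7,"dz": 0,"wx": 0,"wy": 0,"wz": 0,"claw": 40},
    {"dx": -0.56,"dy": -0.7,"dz": 0,"wx": 0,"wy": 0,"wz": 0,"claw": 40},
    {"dx": -0.56,"dy": -0.7,"dz": 0,"wx": 0,"wy": 0,"wz": 0,"claw": 40}
  ]
}}

```text
clock: 7.3
tool_pos: [0.4839, -0.116, 0.2564]
eef_rot: [-0.003, 1.0, 0.001, -0.0]
contact_force: [-0.5, 1.1, 0.4]
opening: 0.454
finger_force: 0.0
```

Run:
```python
from h import *
s=get_state();print(s['tool_pos'],s['contact_force'])
c,im,d=snap('wrist','w5')
P=cloud(c,d).reshape(-1,3)
for lo,hi in((.14,.16),(.165,.19),(.19,.2)):
    m=(P[:,2]>lo)&(P[:,2]<hi)&(abs(P[:,0]-.483)<.025)&(abs(P[:,1]+.122)<.02)
    if m.sum(): print(lo,m.sum(),P[m].min(0),P[m].max(0))
m=(P[:,2]>.12)&(P[:,2]<.14)&(abs(P[:,0]-.497)<.03)&(abs(P[:,1]+.068)<.025)
if m.sum(): print('short',P[m].min(0),P[m].max(0))
print(proj(c,[[.483,-.122,.194],s['tool_pos']]))
cv2.imwrite('pics/w5c.png',im[...,::-1])
s=viewer.calibration('side');c=viewer.calibration('scene')
print(onplane(s,[[225.8,299.4]],.148),onplane(c,[[227.6,156]],.148))
```

```text
[ 0.48387992 -0.11597304  0.25642958] [-0.45084522  1.11620066  0.38473421]
0.14 83 [ 0.47688108 -0.12778821  0.14480076] [ 0.48317969 -0.11281097  0.15999628]
0.165 182 [ 0.47682228 -0.12778674  0.16508101] [ 0.48397369 -0.11259618  0.18998186]
0.19 330 [ 0.47662687 -0.12788252  0.19009358] [ 0.49266785 -0.11279403  0.19567026]
short [ 0.49193454 -0.07444001  0.1200149 ] [ 0.50823924 -0.0594363   0.13562418]
[[314.710935   217.35318166]
 [323.62013742 259.97007321]]
[[0.51269002 0.44393751 0.148     ]] [[0.518095   0.44449774 0.148     ]]
```

View pics/w5c.png

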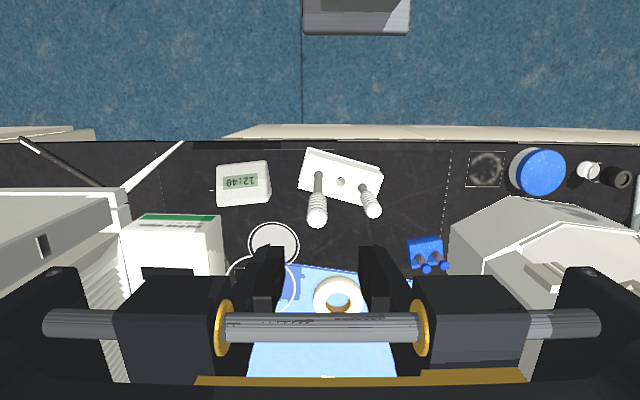

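The wrist picture shows the long shaft's top at (316,218), between the fingers, and the short one's at (373,210). Depth puts the long top at (0.4847,-0.1203) and the bush near (0.514,0.444). Descending to grasp.

{"op": "step_arm", "data": {
  "motion": [
    {"dx": -0.01,"dy": -0.055,"dz": 0.3,"wx": 0,"wy": 0,"wz": 0,"claw": 40},
    {"dx": -0.01,"dy": -0.055,"dz": 0.66,"wx": 0,"wy": 0,"wz": 0,"claw": 40},
    {"dx": -0.01,"dy": -0.055,"dz": 0.66,"wx": 0,"wy": 0,"wz": 0,"claw": 40}
  ]
}}

```text
clock: 7.65
tool_pos: [0.4815, -0.1206, 0.2019]
eef_rot: [-0.003, 1.0, 0.001, -0.003]
contact_force: [-0.6, 0.0, 0.7]
opening: 0.454
finger_force: 0.0
```

{"op": "step_arm", "data": {
  "motion": [
    {"dx": 0,"dy": 0,"dz": 0.3,"wx": 0,"wy": 0,"wz": 0,"claw": 40},
    {"dx": 0,"dy": 0,"dz": 0.65,"wx": 0,"wy": 0,"wz": 0,"claw": 40},
    {"dx": 0,"dy": 0,"dz": 0.65,"wx": 0,"wy": 0,"wz": 0,"claw": 40},
    {"dx": 0,"dy": 0,"dz": 0.65,"wx": 0,"wy": 0,"wz": 0,"claw": 40}
  ]
}}

```text
clock: 8.05
tool_pos: [0.4845, -0.1218, 0.1533]
eef_rot: [-0.002, 1.0, 0.0, 0.0]
contact_force: [1.0, 0.2, -0.1]
opening: 0.455
finger_force: 0.0
```

{"op": "step_arm", "data": {
  "force": 35,
  "motion": [
    {"dx": 0,"dy": 0.01,"dz": 0,"wx": 0,"wy": 0,"wz": 0,"claw": 25},
    {"dx": 0,"dy": 0.01,"dz": 0,"wx": 0,"wy": 0,"wz": 0,"claw": 18},
    {"dx": 0,"dy": 0.01,"dz": 0,"wx": 0,"wy": 0,"wz": 0,"claw": 8},
    {"dx": 0,"dy": 0.01,"dz": 0,"wx": 0,"wy": 0,"wz": 0,"claw": 8},
    {"dx": 0,"dy": 0.01,"dz": 0,"wx": 0,"wy": 0,"wz": 0,"claw": 8},
    {"dx": 0,"dy": 0.01,"dz": 0,"wx": 0,"wy": 0,"wz": 0,"claw": 8}
  ]
}}

```text
clock: 8.65
tool_pos: [0.485, -0.1215, 0.153]
eef_rot: [-0.001, 1.0, 0.0, 0.001]
contact_force: [-0.2, 1.2, 6.9]
opening: 0.166
finger_force: 34.9
```

{"op": "step_arm", "data": {
  "motion": [
    {"dx": 0,"dy": 0,"dz": 0,"wx": 0,"wy": 0,"wz": 0,"claw": 8},
    {"dx": 0,"dy": 0,"dz": -0.1,"wx": 0,"wy": 0,"wz": 0,"claw": 8},
    {"dx": 0,"dy": 0,"dz": -0.25,"wx": 0,"wy": 0,"wz": 0,"claw": 8},
    {"dx": 0,"dy": 0,"dz": -0.45,"wx": 0,"wy": 0,"wz": 0,"claw": 8},
    {"dx": 0,"dy": 0,"dz": -0.65,"wx": 0,"wy": 0,"wz": 0,"claw": 8},
    {"dx": 0,"dy": 0,"dz": -0.8,"wx": 0,"wy": 0,"wz": 0,"claw": 8},
    {"dx": 0,"dy": 0,"dz": -1,"wx": 0,"wy": 0,"wz": 0,"claw": 8}
  ]
}}

```text
clock: 9.35
tool_pos: [0.4834, -0.1223, 0.2328]
eef_rot: [-0.001, 1.0, -0.0, -0.001]
contact_force: [-0.6, -1.1, -1.5]
opening: 0.171
finger_force: 35.0
```

Gripped and lifting. Next: raise further, pull back in x, then travel left.

{"op": "step_arm", "data": {
  "motion": [
    {"dx": 0.1,"dy": 0,"dz": -0.4,"wx": 0,"wy": 0,"wz": 0,"claw": 8},
    {"dx": 0.4,"dy": 0,"dz": -0.8,"wx": 0,"wy": 0,"wz": 0,"claw": 8},
    {"dx": 0.7,"dy": 0.3,"dz": -1,"wx": 0,"wy": 0,"wz": 0,"claw": 8},
    {"dx": 0.9,"dy": 0.6,"dz": -1,"wx": 0,"wy": 0,"wz": 0,"claw": 8},
    {"dx": 0.95,"dy": 1,"dz": -1,"wx": 0,"wy": 0,"wz": 0,"claw": 8}
  ]
}}

```text
clock: 9.85
tool_pos: [0.4057, -0.0431, 0.313]
eef_rot: [0.0, 1.0, -0.001, -0.001]
contact_force: [1.1, 0.9, -2.3]
opening: 0.17
finger_force: 35.0
```

{"op": "step_arm", "data": {
  "motion": [
    {"dx": 0,"dy": 0.5,"dz": -0.1,"wx": 0,"wy": 0,"wz": 0,"claw": 8},
    {"dx": 0,"dy": 1,"dz": -0.1,"wx": 0,"wy": 0,"wz": 0,"claw": 8}
  ]
}}

```text
clock: 10.05
tool_pos: [0.4076, 0.0385, 0.3213]
eef_rot: [-0.0, 1.0, -0.0, 0.001]
contact_force: [1.2, 0.5, -1.4]
opening: 0.169
finger_force: 35.0
```

{"op": "step_arm", "data": {
  "motion": [
    {"dx": 0,"dy": 0.5,"dz": 0,"wx": 0,"wy": 0,"wz": 0,"claw": 8},
    {"dx": 0,"dy": 1,"dz": 0,"wx": 0,"wy": 0,"wz": 0,"claw": 8}
  ]
}}

```text
clock: 10.25
tool_pos: [0.4071, 0.1187, 0.3206]
eef_rot: [-0.001, 1.0, -0.0, -0.0]
contact_force: [1.7, 0.0, -0.9]
opening: 0.172
finger_force: 35.0
```

{"op": "step_arm", "data": {
  "motion": [
    {"dx": 0,"dy": 0.5,"dz": 0,"wx": 0,"wy": 0,"wz": 0,"claw": 8},
    {"dx": 0,"dy": 1,"dz": 0,"wx": 0,"wy": 0,"wz": 0,"claw": 8}
  ]
}}

```text
clock: 10.45
tool_pos: [0.4069, 0.1987, 0.3205]
eef_rot: [-0.001, 1.0, -0.001, -0.0]
contact_force: [0.4, 0.1, -2.1]
opening: 0.167
finger_force: 35.0
```

{"op": "step_arm", "data": {
  "motion": [
    {"dx": 0,"dy": 0.5,"dz": 0,"wx": 0,"wy": 0,"wz": 0,"claw": 8},
    {"dx": 0,"dy": 1,"dz": 0,"wx": 0,"wy": 0,"wz": 0,"claw": 8}
  ]
}}

```text
clock: 10.65
tool_pos: [0.4068, 0.2787, 0.3205]
eef_rot: [-0.001, 1.0, -0.001, -0.0]
contact_force: [1.1, 0.3, -0.9]
opening: 0.169
finger_force: 35.0
```

{"op": "step_arm", "data": {
  "motion": [
    {"dx": 0,"dy": 0.5,"dz": 0,"wx": 0,"wy": 0,"wz": 0,"claw": 8},
    {"dx": 0,"dy": 1,"dz": 0,"wx": 0,"wy": 0,"wz": 0,"claw": 8},
    {"dx": 0,"dy": 1,"dz": 0,"wx": 0,"wy": 0,"wz": 0,"claw": 8}
  ]
}}

```text
clock: 10.95
tool_pos: [0.4049, 0.3638, 0.3206]
eef_rot: [-0.005, 1.0, 0.003, -0.001]
contact_force: [-0.1, -0.5, -0.8]
opening: 0.17
finger_force: 35.0
```

{"op": "step_arm", "data": {
  "motion": [
    {"dx": -0.3,"dy": 0.3,"dz": 0,"wx": 0,"wy": 0,"wz": 0,"claw": 8},
    {"dx": -0.6,"dy": 0.65,"dz": 0,"wx": 0,"wy": 0,"wz": 0,"claw": 8},
    {"dx": -0.8,"dy": 0.98,"dz": 0,"wx": 0,"wy": 0,"wz": 0,"claw": 8},
    {"dx": -0.95,"dy": 0.98,"dz": 0,"wx": 0,"wy": 0,"wz": 0,"claw": 8},
    {"dx": -0.95,"dy": 0.98,"dz": 0,"wx": 0,"wy": 0,"wz": 0,"claw": 8},
    {"dx": -0.95,"dy": 0.98,"dz": 0,"wx": 0,"wy": 0,"wz": 0,"claw": 8}
  ]
}}

```text
clock: 11.55
tool_pos: [0.4827, 0.4345, 0.3201]
eef_rot: [-0.001, 1.0, -0.001, -0.0]
contact_force: [-0.4, -0.8, -1.1]
opening: 0.17
finger_force: 35.0
```

Run:
```python
from h import *
s=get_state();print(s['tool_pos'],s['eef_rot'],s['contact_force'])
c,im,d=snap('wrist','w6')
c2,im2,d2=snap('side','s6')
t=s['tool_pos'];print(proj(c,[[t[0],t[1],t[2]-.145],[.514,.444,.148]]),proj(c2,[[t[0],t[1],t[2]-.145],[.514,.444,.148]]))
for n,i,x in(('w',c,d),('s',c2,d2)):
    P=cloud(i,x);
    for lo,hi in((.178,.2),(.2,.24),(.24,.27)):
        m=(P[...,2]>lo)&(P[...,2]<hi)&(np.hypot(P[...,0]-t[0],P[...,1]-t[1])<.012)
        if m.sum():print(n,lo,m.sum(),P[m].min(0),P[m].max(0))
A=cv2.resize(im[80:280,220:420],(400,400),interpolation=cv2.INTER_CUBIC);B=cv2.resize(im2[230:330,180:280],(400,400),interpolation=cv2.INTER_CUBIC)
cv2.imwrite('pics/m6.png',np.hstack([A,B])[...,::-1])
```

```text
[0.48274974 0.43451527 0.3200868 ] [-6.11910077e-04  9.99999225e-01 -1.01584959e-03 -3.77861076e-04] [-0.39066645 -0.77461372 -1.05172449]
[[322.8454457  188.60552413]
 [331.1656967  208.97754216]] [[238.6486226  293.68543856]
 [225.28033802 299.17538154]]
w 0.178 61 [0.47744798 0.42901519 0.17860767] [0.48317791 0.43856047 0.19990629]
w 0.2 156 [0.47755004 0.42914678 0.2002443 ] [0.48234148 0.43896006 0.23981126]
w 0.24 174 [0.47751823 0.42868365 0.24002784] [0.4830161  0.43839052 0.2699375 ]
s 0.178 39 [0.47526321 0.43243062 0.17813253] [0.48417208 0.44163729 0.19972978]
s 0.2 69 [0.47440988 0.43134855 0.20058381] [0.48467492 0.44155979 0.23983405]
s 0.24 57 [0.47400004 0.43321474 0.24026655] [0.4833653  0.4416809  0.26939779]
```

View pics/m6.png

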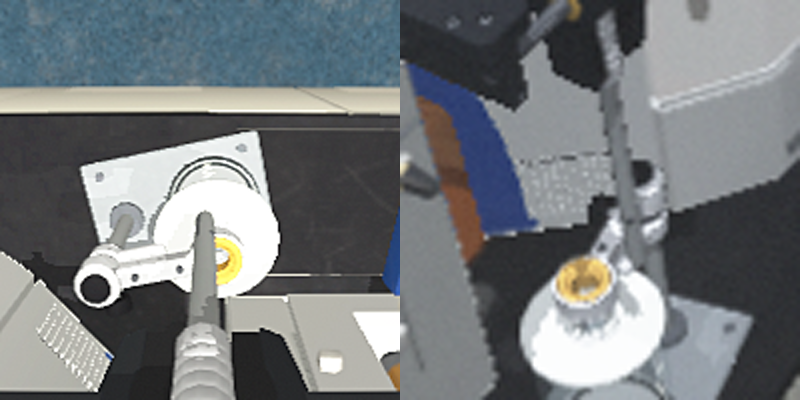

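The wrist crop shows the shaft upright, its tip at full pixel (322,187). The ring is partly hidden, around (330,208), and the side view has it at (226,299.5). I'll fit the ring from the brass mask.

Run:
```python
from h import *
for n,f,b in(('wrist','w6',(185,230,300,350)),('side','s6',(285,315,210,245))):
    c=viewer.calibration(n);im=np.load('pics/%s.npz'%f)['im'].astype(int)
    a=im[b[0]:b[1],b[2]:b[3]];m=(a[...,0]-a[...,2]>60)
    v,u=np.nonzero(m);uv=np.c_[u+b[2],v+b[0]]
    h=cv2.convexHull(uv.astype(np.int32)).reshape(-1,2)
    W=onplane(c,h,.148)
    print(n,len(uv),uv.min(0),uv.max(0),W.min(0),W.max(0),(W.min(0)+W.max(0))/2)
    A=np.c_[2*W[:,:2],np.ones(len(W))]
    if n=='wrist': A_=A[h[:,0]>327];Wk=W[h[:,0]>327]
    else: A_,Wk=A,W
    x=np.linalg.lstsq(A_,(Wk[:,:2]**2).sum(1),rcond=None)[0];print('circle',x[:2],np.sqrt(x[2]+x[:2]@x[:2]))
```

```text
wrist 208 [327 199] [340 222] [0.50199168 0.44005008 0.148     ] [0.52949881 0.45484643 0.148     ] [0.51574524 0.44744826 0.148     ]
circle [0.51514714 0.44169372] 0.013837221954336324
side 96 [219 295] [231 304] [0.49911192 0.43156061 0.148     ] [0.52721339 0.45807463 0.148     ] [0.51316265 0.44481762 0.148     ]
circle [0.51316301 0.44492422] 0.013340243187902869
```

{"op": "step_arm", "data": {
  "motion": [
    {"dx": -0.2,"dy": 0.05,"dz": 0,"wx": 0,"wy": 0,"wz": 0,"claw": 8},
    {"dx": -0.4,"dy": 0.105,"dz": 0,"wx": 0,"wy": 0,"wz": 0,"claw": 8},
    {"dx": -0.4,"dy": 0.105,"dz": 0.1,"wx": 0,"wy": 0,"wz": 0,"claw": 8},
    {"dx": -0.4,"dy": 0.105,"dz": 0.16,"wx": 0,"wy": 0,"wz": 0,"claw": 8},
    {"dx": -0.4,"dy": 0.105,"dz": 0.16,"wx": 0,"wy": 0,"wz": 0,"claw": 8}
  ]
}}

```text
clock: 12.15
tool_pos: [0.5131, 0.4441, 0.3064]
eef_rot: [-0.002, 1.0, -0.001, -0.001]
contact_force: [0.2, 0.6, -0.9]
opening: 0.172
finger_force: 35.0
```

Run:
```python
from h import *
s=get_state();t=s['tool_pos'];print(t,s['eef_rot'].round(4),s['contact_force'])
c,im,d=snap('wrist','w7')
c2,im2,d2=snap('side','s7')
P=[[t[0],t[1],t[2]-.145]];print(proj(c,P),proj(c2,P))
A=cv2.resize(im[150:230,280:360],(400,400),interpolation=cv2.INTER_CUBIC);B=cv2.resize(im2[260:320,195:255],(400,400),interpolation=cv2.INTER_CUBIC)
cv2.imwrite('pics/m7.png',np.hstack([A,B])[...,::-1])
for n,i,img,b in(('wrist',c,im,(170,230,300,350)),('side',c2,im2,(285,315,210,245))):
    a=img.astype(int)[b[0]:b[1],b[2]:b[3]];m=(a[...,0]-a[...,2]>60)
    v,u=np.nonzero(m);uv=np.c_[u+b[2],v+b[0]];W=onplane(i,cv2.convexHull(uv.astype(np.int32)).reshape(-1,2),.148)
    print(n,len(u),uv.min(0),uv.max(0),(W.min(0)+W.max(0))/2,W.max(0)-W.min(0))
```

```text
[0.51308139 0.44409187 0.30635566] [-0.0019  1.     -0.0011 -0.0013] [ 0.17252508  0.63815334 -0.8993449 ]
[[322.81802292 188.85210268]] [[224.74472572 295.41487357]]
wrist 327 [307 175] [333 199] [0.51496869 0.44118965 0.148     ] [0.02606824 0.02720383 0.        ]
side 71 [219 295] [231 304] [0.51324081 0.44481762 0.148     ] [0.02517359 0.02651402 0.        ]
```

View pics/m7.png

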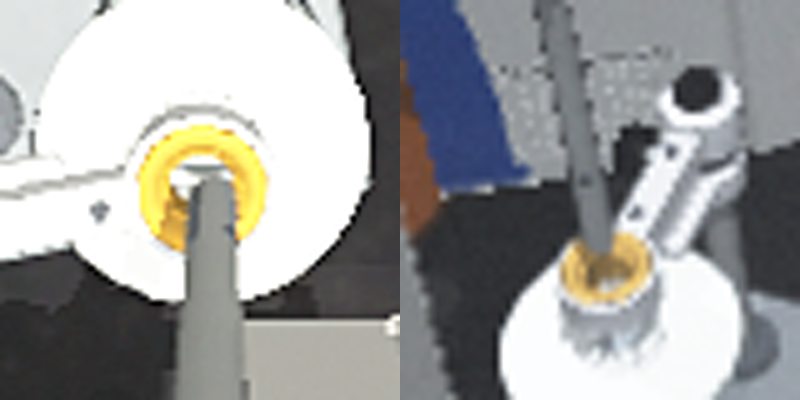

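In the wrist crop the ring's centre is at full pixel (320.2,187.6) and the shaft tip at (322.3,189). The shaft therefore has to go about 2 mm in -y and 1.7 mm in +x. I'll shift, then lower into the countersink and watch the forces.

{"op": "step_arm", "data": {
  "motion": [
    {"dx": -0.022,"dy": -0.025,"dz": 0,"wx": 0,"wy": 0,"wz": 0,"claw": 8},
    {"dx": -0.022,"dy": -0.025,"dz": 0.05,"wx": 0,"wy": 0,"wz": 0,"claw": 8},
    {"dx": -0.022,"dy": -0.025,"dz": 0.1,"wx": 0,"wy": 0,"wz": 0,"claw": 8},
    {"dx": -0.022,"dy": -0.025,"dz": 0.15,"wx": 0,"wy": 0,"wz": 0,"claw": 8},
    {"dx": -0.022,"dy": -0.025,"dz": 0.2,"wx": 0,"wy": 0,"wz": 0,"claw": 8}
  ]
}}

```text
clock: 12.75
tool_pos: [0.5164, 0.4429, 0.291]
eef_rot: [-0.001, 1.0, -0.0, -0.0]
contact_force: [-0.9, -0.4, -1.1]
opening: 0.166
finger_force: 35.0
```

{"op": "step_arm", "data": {
  "motion": [
    {"dx": 0,"dy": 0,"dz": 0.03,"wx": 0,"wy": 0,"wz": 0,"claw": 8},
    {"dx": 0,"dy": 0,"dz": 0.06,"wx": 0,"wy": 0,"wz": 0,"claw": 8},
    {"dx": 0,"dy": 0,"dz": 0.1,"wx": 0,"wy": 0,"wz": 0,"claw": 8}
  ]
}}

```text
clock: 13.05
tool_pos: [0.5166, 0.443, 0.2834]
eef_rot: [-0.001, 1.0, 0.0, 0.0]
contact_force: [-0.3, 0.6, -0.3]
opening: 0.169
finger_force: 35.0
```

In the upper bore with no contact force. Continuing slowly to the lower bush.

{"op": "step_arm", "data": {
  "motion": [
    {"dx": 0,"dy": 0,"dz": 0.04,"wx": 0,"wy": 0,"wz": 0,"claw": 8},
    {"dx": 0,"dy": 0,"dz": 0.08,"wx": 0,"wy": 0,"wz": 0,"claw": 8},
    {"dx": 0,"dy": 0,"dz": 0.12,"wx": 0,"wy": 0,"wz": 0,"claw": 8},
    {"dx": 0,"dy": 0,"dz": 0.16,"wx": 0,"wy": 0,"wz": 0,"claw": 8},
    {"dx": 0,"dy": 0,"dz": 0.2,"wx": 0,"wy": 0,"wz": 0,"claw": 8},
    {"dx": 0,"dy": 0,"dz": 0.24,"wx": 0,"wy": 0,"wz": 0,"claw": 8}
  ]
}}

```text
clock: 13.65
tool_pos: [0.5165, 0.4429, 0.2641]
eef_rot: [-0.001, 1.0, 0.0, 0.0]
contact_force: [0.2, -0.4, -0.6]
opening: 0.172
finger_force: 35.0
```

{"op": "step_arm", "data": {
  "motion": [
    {"dx": 0,"dy": 0,"dz": 0.03,"wx": 0,"wy": 0,"wz": 0,"claw": 8},
    {"dx": 0,"dy": 0,"dz": 0.06,"wx": 0,"wy": 0,"wz": 0,"claw": 8},
    {"dx": 0,"dy": 0,"dz": 0.09,"wx": 0,"wy": 0,"wz": 0,"claw": 8},
    {"dx": 0,"dy": 0,"dz": 0.12,"wx": 0,"wy": 0,"wz": 0,"claw": 8}
  ]
}}

```text
clock: 14.05
tool_pos: [0.5165, 0.443, 0.2546]
eef_rot: [-0.001, 1.0, 0.0, 0.0]
contact_force: [0.9, 0.5, -1.3]
opening: 0.17
finger_force: 35.0
```

{"op": "step_arm", "data": {
  "motion": [
    {"dx": 0,"dy": 0,"dz": 0.04,"wx": 0,"wy": 0,"wz": 0,"claw": 8},
    {"dx": 0,"dy": 0,"dz": 0.08,"wx": 0,"wy": 0,"wz": 0,"claw": 8},
    {"dx": 0,"dy": 0,"dz": 0.13,"wx": 0,"wy": 0,"wz": 0,"claw": 8},
    {"dx": 0,"dy": 0,"dz": 0.18,"wx": 0,"wy": 0,"wz": 0,"claw": 8},
    {"dx": 0,"dy": 0,"dz": 0.23,"wx": 0,"wy": 0,"wz": 0,"claw": 8},
    {"dx": 0,"dy": 0,"dz": 0.28,"wx": 0,"wy": 0,"wz": 0,"claw": 8},
    {"dx": 0,"dy": 0,"dz": 0.33,"wx": 0,"wy": 0,"wz": 0,"claw": 8}
  ]
}}

```text
clock: 14.75
tool_pos: [0.5165, 0.4429, 0.228]
eef_rot: [-0.001, 1.0, 0.0, -0.0]
contact_force: [0.1, 0.8, -1.3]
opening: 0.171
finger_force: 35.0
```

{"op": "step_arm", "data": {
  "motion": [
    {"dx": 0,"dy": 0,"dz": 0.06,"wx": 0,"wy": 0,"wz": 0,"claw": 8},
    {"dx": 0,"dy": 0,"dz": 0.12,"wx": 0,"wy": 0,"wz": 0,"claw": 8},
    {"dx": 0,"dy": 0,"dz": 0.18,"wx": 0,"wy": 0,"wz": 0,"claw": 8},
    {"dx": 0,"dy": 0,"dz": 0.24,"wx": 0,"wy": 0,"wz": 0,"claw": 8},
    {"dx": 0,"dy": 0,"dz": 0.3,"wx": 0,"wy": 0,"wz": 0,"claw": 8},
    {"dx": 0,"dy": 0,"dz": 0.36,"wx": 0,"wy": 0,"wz": 0,"claw": 8},
    {"dx": 0,"dy": 0,"dz": 0.42,"wx": 0,"wy": 0,"wz": 0,"claw": 8}
  ]
}}

```text
clock: 15.45
tool_pos: [0.5165, 0.4429, 0.1943]
eef_rot: [-0.001, 1.0, 0.0, 0.0]
contact_force: [0.4, -0.7, -1.7]
opening: 0.17
finger_force: 35.0
```

{"op": "step_arm", "data": {
  "motion": [
    {"dx": 0,"dy": 0,"dz": 0.06,"wx": 0,"wy": 0,"wz": 0,"claw": 8},
    {"dx": 0,"dy": 0,"dz": 0.12,"wx": 0,"wy": 0,"wz": 0,"claw": 8},
    {"dx": 0,"dy": 0,"dz": 0.18,"wx": 0,"wy": 0,"wz": 0,"claw": 8},
    {"dx": 0,"dy": 0,"dz": 0.23,"wx": 0,"wy": 0,"wz": 0,"claw": 8},
    {"dx": 0,"dy": 0,"dz": 0.27,"wx": 0,"wy": 0,"wz": 0,"claw": 8},
    {"dx": 0,"dy": 0,"dz": 0.275,"wx": 0,"wy": 0,"wz": 0,"claw": 8},
    {"dx": 0,"dy": 0,"dz": 0.275,"wx": 0,"wy": 0,"wz": 0,"claw": 8},
    {"dx": 0,"dy": 0,"dz": 0.275,"wx": 0,"wy": 0,"wz": 0,"claw": 8}
  ]
}}

```text
clock: 16.25
tool_pos: [0.5166, 0.4431, 0.173]
eef_rot: [-0.001, 1.0, 0.0, 0.0]
contact_force: [-0.4, -0.8, -0.5]
opening: 0.169
finger_force: 35.0
```

Run:
```python
from h import *
s=get_state();t=s['tool_pos'];print(t,s['eef_rot'].round(4),s['contact_force'],s['moment'],abs(s['qd']).max())
c,im,d=snap('scene','c8');c2,im2,d2=snap('side','s8')
c3,im3,d3=snap('wrist','w8')
for n,i,x in(('scene',c,d),('wrist',c3,d3)):
    P=cloud(i,x);m=(np.hypot(P[...,0]-t[0],P[...,1]-t[1])<.0085)&(P[...,2]>.15)&(P[...,2]<.235)
    if m.sum():print(n,m.sum(),P[m].min(0),P[m].max(0))
A=cv2.resize(im[130:220,190:280],(400,400),interpolation=cv2.INTER_CUBIC);B=cv2.resize(im3[130:330,220:420],(400,400),interpolation=cv2.INTER_CUBIC)
cv2.imwrite('pics/m8.png',np.hstack([A,B])[...,::-1])
```

```text
[0.51661186 0.44308407 0.17298282] [-1.3e-03  1.0e+00  2.0e-04  2.0e-04] [-0.36539093 -0.81017763 -0.46755229] [ 0.0222139  -0.02475883 -0.0062448 ] 0.002137484613134773
scene 34 [0.50827968 0.43700744 0.15178246] [0.52081623 0.44908751 0.21626793]
wrist 2039 [0.50838586 0.43481674 0.15016511] [0.5201342  0.45131188 0.21894471]
```

View pics/m8.png

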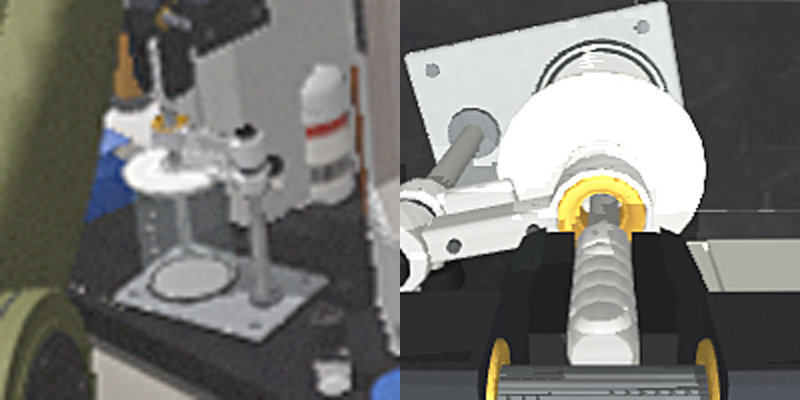

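The scene crop shows the rod hanging in the beaker, through the cover at (178,165) and ending near (182,250). In the wrist crop the rod sits central in the brass ring at (605,210). I'll lower it 1.5 mm to set the gap, and let it settle.

{"op": "step_arm", "data": {
  "motion": [
    {"dx": 0,"dy": 0,"dz": 0.01,"wx": 0,"wy": 0,"wz": 0,"claw": 8},
    {"dx": 0,"dy": 0,"dz": 0.018,"wx": 0,"wy": 0,"wz": 0,"claw": 8},
    {"dx": 0,"dy": 0,"dz": 0.018,"wx": 0,"wy": 0,"wz": 0,"claw": 8},
    {"dx": 0,"dy": 0,"dz": 0.018,"wx": 0,"wy": 0,"wz": 0,"claw": 8},
    {"dx": 0,"dy": 0,"dz": 0.018,"wx": 0,"wy": 0,"wz": 0,"claw": 8},
    {"dx": 0,"dy": 0,"dz": 0.018,"wx": 0,"wy": 0,"wz": 0,"claw": 8}
  ]
}}

```text
clock: 17.0
tool_pos: [0.5166, 0.4429, 0.1713]
eef_rot: [-0.001, 1.0, 0.0, 0.0]
contact_force: [0.5, 0.2, -1.2]
opening: 0.174
finger_force: 35.0
```

Run:
```python
from h import *
s=get_state();print(s['tool_pos'],s['contact_force'],s['finger_force'],abs(s['qd']).max())
print(workorder.finish_job())
```

```text
[0.51655249 0.44294259 0.17133692] [ 0.51256981  0.23184518 -1.17535157] 34.972082152962685 0.0028416996627054986
the job is handed in; nothing more can be done
None
```

I handed the job in at about 17 s: the bearing arm is at its stop, and the long shaft is held upright and still through both bushes with no sign of contact, its lower end about 14–17 mm above the beaker floor (worked out from the tool height, not seen directly).

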